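Put the measured plug gauge back in its graded hole

ROBOT

A 7-joint arm with a two-finger parallel gripper is mounted at the origin on the work surface. World frame = base frame: x ahead of the robot, y to its left, z up, the work surface at z = 0. Lengths are in m, angles in degrees, forces in N, time in s.
With the tool pointing down it reaches from about 0.425 to 0.95 m from the base axis. Payload 16.7 kg.
Tool frame: the origin (TCP) lies at the very end of the fingers, on their centre line; the grasp point (between the pads) lies 19 mm behind it; z points along the fingers, y is the direction in which the jaws open and shut (so a half turn about z gives the same grasp; the last joint's range is limited). The gripper opens to 94 mm and grips with 3 to 60 N. Pads are 16 mm wide; open, the fingers measure 119 mm over their backs; the gripper's body (75 mm by 177 mm) begins 78 mm behind the grasp point.
Start: joints at [60.247, 24.414, 4.234, 92.017, -1.954, 63.644, -3.845], TCP at [0.244, -0.629, 0.205] pointing down, gripper open.
Joint ranges: [-163.25, 163.25], [-28.42, 122.38], [-70.27, 78.77], [12.13, 141.07], [-58.53, 238.53], [9.26, 117.41], [-156.51, 156.51]. Speed limits (degrees/s): [108.29, 108.29, 136.94, 136.94, 172.46, 172.46, 172.46].

INTERFACE

Orientations are given as a 3x3 rotation matrix whose columns are the frame's x, y, z axes.
In Python, from rig import get_state, camera, calibration, robot gives the robot as it stands.
- The arm moves only by the tool carry_out, never from a script. Its argument "deltas" is a list of rows, each an object with "offset": the shift along the tool's x, y, z in cm, a list of three; "yaw": the turn about the tool's z in degrees. In form: [{"offset": [dx, dy, dz], "yaw": yaw}, ...]. A call has 1 to 20 rows; each row is the pose to reach, as a shift and turn from the pose commanded when the call began, along the tool's axes at that moment; what a row does not reach only later rows make up. A row lasts 1/12 s, in which the tool goes at most 41.7 mm and 7.16 degrees, less where a joint would pass 70% of its speed; a pose out of reach is approached as far as the arm can. A call with a gripper value outside its range is refused whole. "hand" is the opening, from 0 (shut) to 1 (fully open), set as the call begins (left out, the last holds). The fingers move at their own pace and stop on an object; the grip force is fixed at half the most. Time passes only in rows, so rows that repeat a pose let the fingers close. It gives the time, the measured TCP pose, the force and the opening at its end, in the units of the state.
- get_state(): the state, without advancing time (a new reading comes with each control period).
- camera(name): name is "scene" or "top" or "wrist"; returns the picture (400x640x3 uint8, red, green, blue); there is no depth.
- calibration(name): a dict with "mtx" (3x3 intrinsics, pixels), "R" (3x3) and "t" (3): a world point X has camera coordinates R X + t. Camera axes: x right, y down, z forward; pixel columns grow to the right and rows downward; lengths in m; the calibration is good to about 2 mm. A picture is of the moment at which its call begins: read the wrist's pose just before it. calibration takes no time and is no camera call; for the wrist camera it gives the pose at the moment of the call.
- robot.job_done(): hands the job in, once; it reports no verdict.
The state is a dict: "time": time; "q": joint angles; "joint_vel": joint speeds; "joint_torque": joint torques, N m; "tool_pos": TCP position; "ee_rot": TCP orientation; "wrist_force": force on the tool from outside, world axes, zero at the start; "ft_torque": the same for the moment, N m; "finger_gap": finger opening in m.
Only numpy, scipy, OpenCV 4.12 (cv2) and the standard library are available. Lean on these libraries where they do the work, as an engineer would, in place of code of your own. Each camera call takes 0.05 s, during which the arm holds its last target. There are 200 camera calls.

TASK

Put the plug gauge that stands in the black single stand away in the graded rack: find by a light touch the hole that matches its plug's diameter (the strip with the holes has some end play in its case) and lower the gauge in gently, without forcing or slamming it, until its head rests fully home on the strip, then let go. Leave the two gauges in the wooden tray, the loupe and the oil bottle where they are.

Things in the scene. Friction and masses are not known exactly. Their poses are not given: they have to be found in the camera images.
- rack: Graded gauge rack, fixed: a shallow brown wooden case 74 x 204 mm (x, y), walls 38 mm high, origin at the centre of its underside. In it an aluminium strip 52 x 166 mm stands up to 52 mm above the table. The strip has end play: it lies anywhere up to 9 mm to either side of centre along y, not measured. About 15 N along y shifts it; under a light touch it stays put.
- rack_row (a point): Point fixed to the wooden case, over its centre at the height of the strip's flat top; axes as the case. Five round holes, 42 mm deep, run along its y axis (x = 0): for 10, 13, 16, 19, 22 mm plugs, each 1.2 mm wider than its plug. With the strip centred they are at y = -64, -32, 0, +32, +64 mm in that order; all are shifted together by the strip's end play.
- stand: Black single stand, 60 x 60 x 52 mm high, fixed to the table, origin at the centre of its underside; one wide socket (21 mm, 44 mm deep) in the middle of its top, in which the gauge to be put away stands, its head's shoulder resting on the stand's top.
- tray: Pale wooden tray, 140 x 60 x 52 mm high (x, y, z), fixed to the table, origin at the centre of its underside; two wide sockets 35 mm either side of the centre along its x axis hold the other two gauges.
- gauge_red: Plug gauge, about 0.13 kg: red head, an upright cylinder 32 mm across and 36 mm tall, to grip; below it a steel plug 13 mm across and 38 mm long with a 1 mm chamfer at the tip. Origin on its axis at the shoulder (the head's underside), z up. Its hole is the 13 mm one. Starts in the stand or in the tray, which varies.
- gauge_yellow: Plug gauge, about 0.13 kg: yellow head, an upright cylinder 32 mm across and 36 mm tall, to grip; below it a steel plug 16 mm across and 38 mm long with a 1 mm chamfer at the tip. Origin on its axis at the shoulder (the head's underside), z up. Its hole is the 16 mm one. Starts in the stand or in the tray, which varies.
- gauge_blue: Plug gauge, about 0.13 kg: blue head, an upright cylinder 32 mm across and 36 mm tall, to grip; below it a steel plug 19 mm across and 38 mm long with a 1 mm chamfer at the tip. Origin on its axis at the shoulder (the head's underside), z up. Its hole is the 19 mm one. Starts in the stand or in the tray, which varies.
- loupe: Black watchmaker's loupe, 38 mm wide, 34 mm tall, loose on the table; origin at the centre of its underside. Leave it alone.
- oil: Small oil bottle, 32 mm wide, 60 mm tall, loose on the table; origin at the centre of its underside. Leave it alone.
Things that resemble listed ones, but are neither listed nor needed, are in the scene too. There is more than one size of the gauge_blue; the job needs the largest.

How it is judged:
By the outcome, as a careful person would: the job done as asked, in the order asked, and still so for the second after the job is handed in, with the robot touching nothing.
It also fails if it takes over 64 s, if anything falls off the work surface, if the arm or the gripper's body presses on something with over 40 N, if the wrist force passes 120 N, or if a joint passes its speed limit or range.

## Working session

There is one attempt and no reset: what is moved stays moved. The work goes in short steps, Python scripts to look and compute and a tool call to move; the robot and the scene stay as the last step left them, time stands still between calls to the robot, and variables do not carry over. Pictures are saved under pics/ and viewed, about 8 in all and at most 12, crops included, and the job is handed in when it is done.

Besides the shell and the picture viewer there is one more tool, called after "Emit:" in YAML: its name, and indented under it one key for each argument. carry_out: Moves the arm, as the interface text tells. Its arguments: {"type":"object","properties":{"deltas":{"type":"array"},"hand":{"type":"number"}},"required":["deltas"]}

```bash
mkdir -p pics; ls
python3 - <<'E'
from rig import *
import cv2
s=get_state();print(s)
for n in("scene","top"):
    im=camera(n);cv2.imwrite(f"pics/{n}1.png",im[:,:,::-1]);c=calibration(n);print(n,c)
E
```

```text
pics
{'time': 0.0, 'q': array([60.24697633, 24.44805225,  4.23094248, 92.05107622, -1.95437633,
       63.64503493, -3.84519949]), 'joint_vel': array([-0.0529107 , -0.03793898,  0.06166131,  0.09385269, -0.06452605,
        0.02140867, -0.09727387]), 'joint_torque': array([-1.14913099e-03, -9.35810924e+01,  3.66564989e+00, -4.54183102e+01,
       -4.89470491e-02,  2.02296657e-02,  1.09403447e-04]), 'tool_pos': array([ 0.2437778 , -0.62897328,  0.204803  ]), 'ee_rot': array([[ 9.32418652e-01,  3.61379552e-01, -5.26341654e-04],
       [ 3.61379927e-01, -9.32417956e-01,  1.14155878e-03],
       [-7.82344096e-05, -1.25462001e-03, -9.99999210e-01]]), 'wrist_force': array([-0.11913927, -0.02994564, -0.26621929]), 'ft_torque': array([-0.02101681,  0.05137861,  0.03343625]), 'finger_gap': 0.0939017985940926}
scene {'mtx': array([[361.95597705,   0.        , 312.96781348],
       [  0.        , 361.95597705, 204.71161985],
       [  0.        ,   0.        ,   1.        ]]), 'R': array([[-0.64371494,  0.7650311 ,  0.01893397],
       [ 0.58729604,  0.50972442, -0.62870055],
       [-0.49062658, -0.39358409, -0.77741695]]), 't': array([ 0.28978402, -0.34132606,  1.04432742])}
top {'mtx': array([[447.39680464,   0.        , 318.96329795],
       [  0.        , 447.39680464, 186.53557001],
       [  0.        ,   0.        ,   1.        ]]), 'R': array([[ 0.00834414, -0.99993358,  0.00795055],
       [-0.99420104, -0.00914824, -0.10714759],
       [ 0.1072132 , -0.00701039, -0.99421134]]), 't': array([0.07212563, 0.57499235, 1.04545491])}
```

View pics/top1.png

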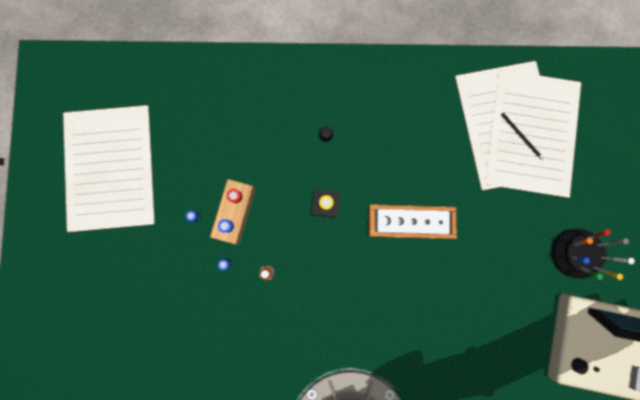

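View pics/scene1.png

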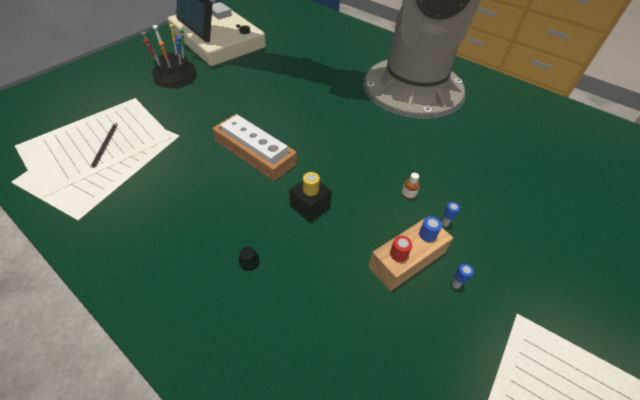

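Yellow gauge sits in the black stand, at top (326,202) and scene (311,182). Its place is the 16 mm middle hole of the rack, at top (414,222). The two loose small blue gauges, the tray's red and blue gauges, the loupe at top (326,133) and the oil at top (266,272) are all left alone. Next is an enlarged crop.

Run:
```python
import cv2,numpy as np
a=cv2.imread("pics/top1.png")[182:246,300:470];b=cv2.imread("pics/scene1.png")[108:222,205:340]
a=cv2.resize(a,None,fx=4,fy=4,interpolation=2);b=cv2.resize(b,None,fx=3,fy=3,interpolation=2)
o=np.zeros((a.shape[0]+b.shape[0],680,3),np.uint8);o[:256]=a;o[256:,:b.shape[1]]=b
cv2.imwrite("pics/crop1.png",o);print(o.shape)
```

```text
(598, 680, 3)
```

View pics/crop1.png

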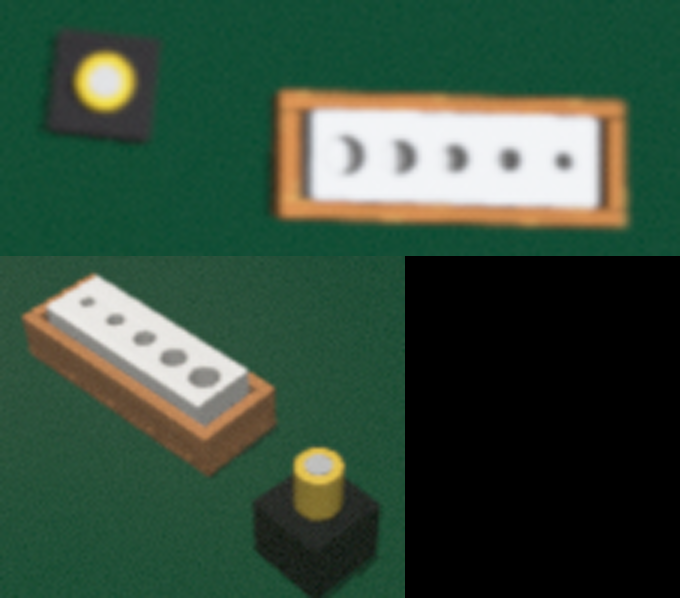

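Crop 1: yellow head top is at crop (105,81) in the top view and (319,209) in the scene part. The holes run 22→10 mm from +y to -y, with the 16 mm one at (455,158) and (145,82).

```bash
cat > h.py <<'E'
from rig import *
import numpy as np,cv2
def P(n):
    c=calibration(n);return c["mtx"]@np.c_[c["R"],c["t"]]
def tri(a,b,Pa,Pb):
    X=cv2.triangulatePoints(Pa,Pb,np.array(a,float),np.array(b,float));X=X[:3]/X[3];return X.ravel()
def onz(n,uv,z,c=None):
    c=c or calibration(n);d=c["R"].T@np.linalg.inv(c["mtx"])@np.r_[uv,1];o=-c["R"].T@c["t"];return o+d*(z-o[2])/d[2]
E
python3 - <<'E'
from h import *
T=lambda u,v:((u+.5)/4-.5+300,(v+.5)/4-.5+182)
S=lambda u,v:((u+.5)/3-.5+205,(v+.5)/3-.5+108)
Pa,Pb=P("top"),P("scene")
for n,a,b,z in[("head",(105,81),(319,209),.088),("22",(345,155),(205,121),.052),("19",(400,156),(174,101.5),.052),("16",(455,158),(145,82.5),.052),("13",(509,159),(116,64),.052),("10",(563,161),(88,46),.052)]:
    print(n,tri(T(*a),S(*b),Pa,Pb).round(4),onz("top",T(*a),z).round(4),onz("scene",S(*b),z).round(4))
for p in[(278,91),(626,101),(275,217),(627,227)]:print("case",onz("top",T(*p),.038).round(4))
for p in[(59,30),(160,39),(47,131),(150,141)]:print("stand",onz("top",T(*p),.052).round(4))
c=calibration("wrist");s=get_state();print(c, s["ee_rot"].T@(-c["R"].T@c["t"]-s["tool_pos"]),c["R"]@s["ee_rot"])
E
```

```text
head [0.5331 0.0619 0.0883] [0.5333 0.0616 0.088 ] [0.5325 0.0622 0.088 ]
22 [ 0.4936 -0.0798  0.0513] [ 0.4938 -0.08    0.052 ] [ 0.4939 -0.0789  0.052 ]
19 [ 0.4933 -0.1121  0.0512] [ 0.4935 -0.1122  0.052 ] [ 0.4937 -0.111   0.052 ]
16 [ 0.4923 -0.1443  0.0507] [ 0.4926 -0.1444  0.052 ] [ 0.4929 -0.1425  0.052 ]
13 [ 0.4921 -0.1761  0.0511] [ 0.4923 -0.1761  0.052 ] [ 0.4925 -0.1747  0.052 ]
10 [ 0.4913 -0.2079  0.0511] [ 0.4914 -0.2077  0.052 ] [ 0.4919 -0.2068  0.052 ]
case [ 0.5319 -0.0425  0.038 ]
case [ 0.5278 -0.25    0.038 ]
case [ 0.4574 -0.0405  0.038 ]
case [ 0.4532 -0.2488  0.038 ]
stand [0.5658 0.0881 0.052 ]
stand [0.561  0.0286 0.052 ]
stand [0.5063 0.0945 0.052 ]
stand [0.501  0.0342 0.052 ]
{'mtx': array([[321.61800772,   0.        , 317.46664822],
       [  0.        , 321.61800772, 202.50578704],
       [  0.        ,   0.        ,   1.        ]]), 'R': array([[ 0.36137343, -0.93242061, -0.00102787],
       [-0.89862186, -0.34856792,  0.26641916],
       [-0.24877299, -0.09535314, -0.96385672]]), 't': array([-0.67325104, -0.02836685,  0.39200348])} [ 0.07706927 -0.00115732 -0.17987187] [[-6.85190215e-05  9.99999988e-01 -1.39826695e-04]
 [-9.63877274e-01 -1.03286314e-04 -2.66346747e-01]
 [-2.66346758e-01  1.16525955e-04  9.63877270e-01]]
```

Emit:
carry_out:
  deltas:
    - {"offset":[51.9,-54.0,3.0],"yaw":21.2}
    - {"offset":[51.9,-54.0,3.0],"yaw":21.2}
    - {"offset":[51.9,-54.0,3.0],"yaw":21.2}
    - {"offset":[51.9,-54.0,3.0],"yaw":21.2}
    - {"offset":[51.9,-54.0,3.0],"yaw":21.2}
    - {"offset":[51.9,-54.0,3.0],"yaw":21.2}
    - {"offset":[51.9,-54.0,3.0],"yaw":21.2}
    - {"offset":[51.9,-54.0,3.0],"yaw":21.2}
    - {"offset":[51.9,-54.0,3.0],"yaw":21.2}
    - {"offset":[51.9,-54.0,3.0],"yaw":21.2}
    - {"offset":[51.9,-54.0,3.0],"yaw":21.2}
    - {"offset":[51.9,-54.0,3.0],"yaw":21.2}
    - {"offset":[51.9,-54.0,3.0],"yaw":21.2}
    - {"offset":[51.9,-54.0,3.0],"yaw":21.2}
    - {"offset":[51.9,-54.0,3.0],"yaw":21.2}
    - {"offset":[51.9,-54.0,3.0],"yaw":21.2}
    - {"offset":[51.9,-54.0,3.0],"yaw":21.2}
    - {"offset":[51.9,-54.0,3.0],"yaw":21.2}
    - {"offset":[51.9,-54.0,3.0],"yaw":21.2}
    - {"offset":[51.9,-54.0,3.0],"yaw":21.2}

```text
time: 1.77
tool_pos: [0.5328, 0.0642, 0.1749]
ee_rot: [[1.0, 0.004, -0.001], [0.004, -1.0, 0.001], [-0.001, -0.001, -1.0]]
wrist_force: [-0.3, -0.8, 0.4]
finger_gap: 0.0939
```

Run:
```python
from h import *
c=calibration("wrist");im=camera("wrist");s=get_state();print(s["tool_pos"],s["joint_vel"].round(2))
def pr(X):
    p=c["mtx"]@(c["R"]@np.array(X)+c["t"]);return p[:2]/p[2]
p=pr([.5331,.0619,.0883]);print("head pred",p)
x,y=p.astype(int);x0,y0=max(x-100,0),max(y-80,0)
a=im[y0:y0+150,x0:x0+200,::-1];print(x0,y0)
cv2.imwrite("pics/w1.png",cv2.resize(a,None,fx=4,fy=4,interpolation=2))
import json;json.dump({k:v.tolist() for k,v in c.items()},open("w1.json","w"))
```

```text
[0.53243195 0.06218026 0.17498076] [ 1.71 -1.12  1.22  0.88 -0.    0.03  0.42]
head pred [321.3260337  205.47460138]
221 125
```

View pics/w1.png

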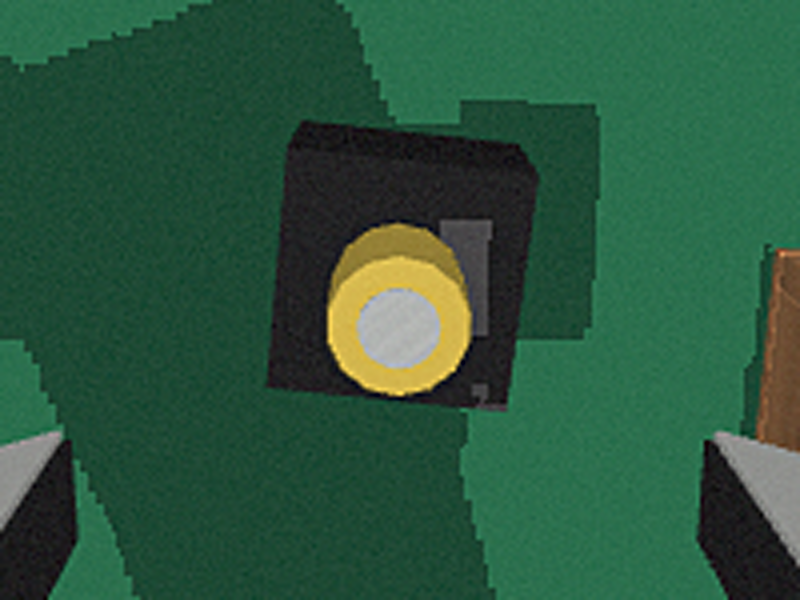

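Wrist crop: the yellow head's top centre is at (399,327), within 1 px of the prediction, so the position holds at (0.532, 0.0625). Descending to grasp.

Emit:
carry_out:
  deltas:
    - {"offset":[0,-0.04,2],"yaw":0}
    - {"offset":[0,-0.04,4],"yaw":0}
    - {"offset":[0,-0.04,6],"yaw":0}
    - {"offset":[0,-0.04,8],"yaw":0}
    - {"offset":[0,-0.04,9.5],"yaw":0}
    - {"offset":[0,-0.04,10.5],"yaw":0}
    - {"offset":[0,-0.04,11.2],"yaw":0}
    - {"offset":[0,-0.04,11.6],"yaw":0}
    - {"offset":[0,-0.04,11.7],"yaw":0}
    - {"offset":[0,-0.04,11.7],"yaw":0}
    - {"offset":[0,-0.04,11.7],"yaw":0}

```text
time: 2.73
tool_pos: [0.5332, 0.0621, 0.0592]
ee_rot: [[1.0, -0.0, 0.001], [-0.0, -1.0, 0.0], [0.001, -0.0, -1.0]]
wrist_force: [1.7, 0.3, -0.4]
finger_gap: 0.0938
```

Emit:
carry_out:
  deltas:
    - {"offset":[0,0,0],"yaw":0}
    - {"offset":[0,0,0],"yaw":0}
    - {"offset":[0,0,0],"yaw":0}
    - {"offset":[0,0,0],"yaw":0}
    - {"offset":[0,0,0],"yaw":0}
    - {"offset":[0,0,0],"yaw":0}
    - {"offset":[0,0,0],"yaw":0}
    - {"offset":[0,0,0],"yaw":0}
    - {"offset":[0,0,0],"yaw":0}
    - {"offset":[0,0,0],"yaw":0}
  hand: 0.25

```text
time: 3.57
tool_pos: [0.5327, 0.0621, 0.0585]
ee_rot: [[1.0, -0.0, 0.0], [-0.0, -1.0, 0.0], [0.0, -0.0, -1.0]]
wrist_force: [-0.2, -0.2, 1.0]
finger_gap: 0.0314
```

Emit:
carry_out:
  deltas:
    - {"offset":[0,0,-0.5],"yaw":0}
    - {"offset":[0,0,-1.5],"yaw":0}
    - {"offset":[0,0,-3],"yaw":0}
    - {"offset":[0,0,-4.5],"yaw":0}
    - {"offset":[0,0,-5.7],"yaw":0}
    - {"offset":[0,0,-5.7],"yaw":0}
    - {"offset":[-0.5,1.5,-5.7],"yaw":0}
    - {"offset":[-1.5,4,-5.7],"yaw":0}
    - {"offset":[-2.5,7,-5.7],"yaw":0}
    - {"offset":[-3.5,10,-5.7],"yaw":0}
    - {"offset":[-4.5,13,-5.7],"yaw":0}
    - {"offset":[-5.5,16,-5.7],"yaw":0}
    - {"offset":[-6.5,18.5,-5.7],"yaw":0}
    - {"offset":[-7,20,-5.7],"yaw":0}
    - {"offset":[-7,20.6,-5.7],"yaw":0}
    - {"offset":[-7,20.6,-5.7],"yaw":0}
    - {"offset":[-7,20.6,-5.7],"yaw":0}
    - {"offset":[-7,20.6,-5.7],"yaw":0}
    - {"offset":[-7,20.6,-5.7],"yaw":0}

```text
time: 5.15
tool_pos: [0.4631, -0.1427, 0.1154]
ee_rot: [[1.0, 0.002, -0.0], [0.002, -1.0, 0.0], [-0.0, -0.0, -1.0]]
wrist_force: [0.7, -0.8, -1.6]
finger_gap: 0.0311
```

Run:
```python
from h import *
s=get_state();c=calibration("wrist");im=camera("wrist");print(s["tool_pos"],s["joint_vel"].round(2),s["wrist_force"],s["finger_gap"])
import json;json.dump({k:v.tolist() for k,v in c.items()},open("w2.json","w"))
p=c["mtx"]@(c["R"]@np.array([.4925,-.1438,.052])+c["t"]);print(p[:2]/p[2])
x0,y0=200,60;print(x0,y0)
cv2.imwrite("pics/w2.png",cv2.resize(im[y0:y0+200,x0:x0+240,::-1],None,fx=3,fy=3,interpolation=2))
```

```text
[ 0.46305435 -0.14265887  0.11541476] [ 0.05 -0.13  0.28  0.02  0.03  0.07  0.19] [ 0.6965781  -0.79762709 -1.570844  ] 0.031106229669032218
[320.25038383 177.46472522]
200 60
```

View pics/w2.png

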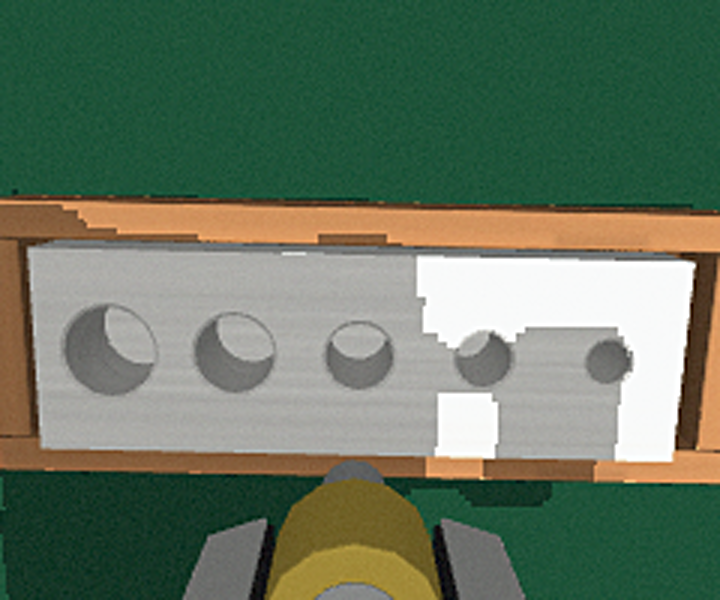

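Wrist crop 2: holes are clearly seen; the 16 mm one is centred at crop (359.5,355) and the gauge is held upright. Next I compute positions and the gauge's offset in the hand.

Run:
```python
from h import *
import json
s=get_state()
c={k:np.array(v) for k,v in json.load(open("w2.json")).items()}
W=lambda u,v:((u+.5)/3-.5+200,(v+.5)/3-.5+60)
for n,p in[("22",(111,349.5)),("19",(234.5,352.5)),("16",(359.5,355)),("13",(484.5,359)),("10",(609,361))]:print(n,onz("",W(*p),.052,c).round(4))
for n,p in[("16far",(359.5,322)),("16near",(359.5,389))]:print(n,onz("",W(*p),.052,c).round(4))
im=camera("wrist");X=s["tool_pos"]
cc=calibration("wrist")
def pr(q):
    p=cc["mtx"]@(cc["R"]@q+cc["t"]);return p[:2]/p[2]
print("tcp px",pr(X),"pred head-top centre",pr(X+[0,0,.0295]))
cv2.imwrite("pics/w3.png",cv2.resize(im[190:340,245:395,::-1],None,fx=4,fy=4,interpolation=2))
```

```text
22 [ 0.4934 -0.0797  0.052 ]
19 [ 0.4927 -0.1112  0.052 ]
16 [ 0.4921 -0.1432  0.052 ]
13 [ 0.4911 -0.1753  0.052 ]
10 [ 0.4906 -0.2073  0.052 ]
16far [ 0.5006 -0.1432  0.052 ]
16near [ 0.4831 -0.1433  0.052 ]
tcp px [318.70672989 245.5483149 ] pred head-top centre [318.92217265 268.23257826]
```

View pics/w3.png

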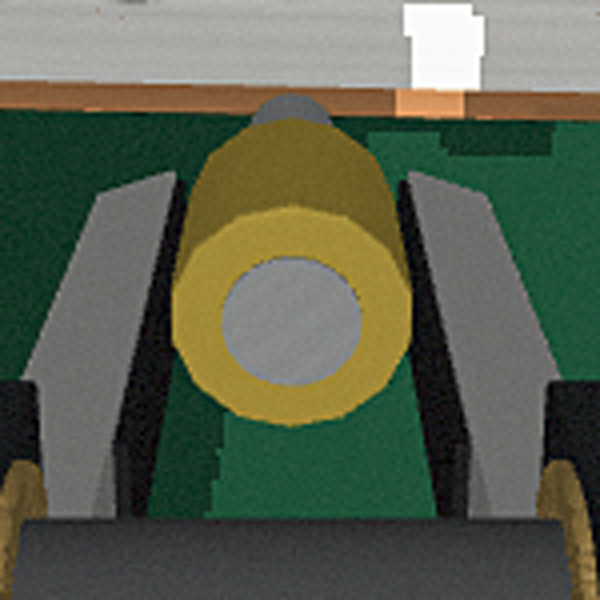

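Emit:
carry_out:
  deltas:
    - {"offset":[0.5,0.1,0],"yaw":0}
    - {"offset":[1.5,0.1,0],"yaw":0}
    - {"offset":[2.4,0.1,0.3],"yaw":0}
    - {"offset":[2.8,0.1,0.8],"yaw":0}
    - {"offset":[2.9,0.1,1.3],"yaw":0}
    - {"offset":[2.9,0.1,1.6],"yaw":0}
    - {"offset":[2.9,0.1,1.6],"yaw":0}
    - {"offset":[2.9,0.1,1.6],"yaw":0}
    - {"offset":[2.9,0.1,1.6],"yaw":0}
    - {"offset":[2.9,0.1,1.6],"yaw":0}
    - {"offset":[2.9,0.1,1.6],"yaw":0}

```text
time: 6.17
tool_pos: [0.4917, -0.1449, 0.0998]
ee_rot: [[1.0, -0.0, 0.0], [-0.0, -1.0, -0.0], [0.0, 0.0, -1.0]]
wrist_force: [-0.4, 0.8, -1.6]
finger_gap: 0.0313
```

Run:
```python
from h import *
s=get_state();im=camera("wrist");print(s["tool_pos"],s["joint_vel"].round(2),s["wrist_force"])
cv2.imwrite("pics/w4.png",cv2.resize(im[150:300,245:395,::-1],None,fx=4,fy=4,interpolation=2))
```

```text
[ 0.49169003 -0.14493468  0.09975197] [-0.08  0.    0.1   0.01  0.02 -0.   -0.05] [-0.37849545  0.7601826  -1.61255799]
```

View pics/w4.png

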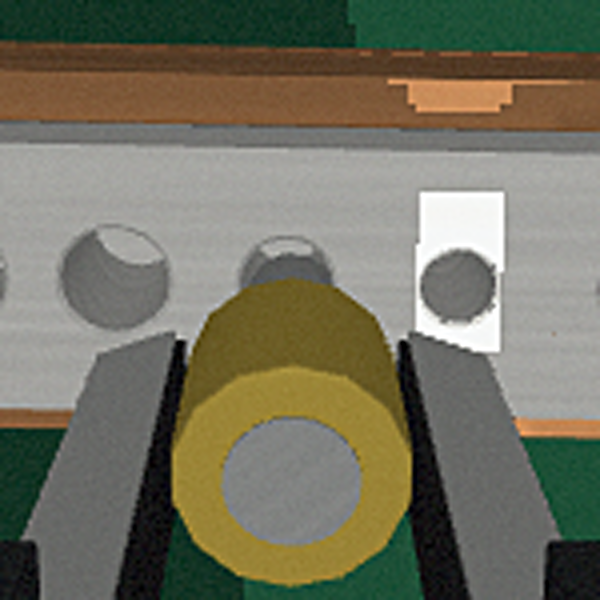

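Wrist crop: the plug sits about 5 px (0.9 mm) to -y of the 16 mm hole's centre, which lies at crop (286,281), and about 0.7 mm short in x. I correct this and lower slowly with a light touch.

Emit:
carry_out:
  deltas:
    - {"offset":[0.03,-0.05,0],"yaw":0}
    - {"offset":[0.07,-0.09,0],"yaw":0}
    - {"offset":[0.07,-0.09,0],"yaw":0}
    - {"offset":[0.07,-0.09,0.1],"yaw":0}
    - {"offset":[0.07,-0.09,0.2],"yaw":0}
    - {"offset":[0.07,-0.09,0.3],"yaw":0}
    - {"offset":[0.07,-0.09,0.4],"yaw":0}
    - {"offset":[0.07,-0.09,0.5],"yaw":0}
    - {"offset":[0.07,-0.09,0.5],"yaw":0}
    - {"offset":[0.07,-0.09,0.5],"yaw":0}

```text
time: 7.05
tool_pos: [0.4923, -0.144, 0.0944]
ee_rot: [[1.0, -0.0, -0.0], [-0.0, -1.0, 0.0], [-0.0, -0.0, -1.0]]
wrist_force: [0.6, -0.0, -0.5]
finger_gap: 0.0315
```

Emit:
carry_out:
  deltas:
    - {"offset":[0,0,0.1],"yaw":0}
    - {"offset":[0,0,0.2],"yaw":0}
    - {"offset":[0,0,0.3],"yaw":0}
    - {"offset":[0,0,0.4],"yaw":0}
    - {"offset":[0,0,0.4],"yaw":0}
    - {"offset":[0,0,0.4],"yaw":0}

```text
time: 7.55
tool_pos: [0.4923, -0.1439, 0.0904]
ee_rot: [[1.0, -0.0, -0.0], [-0.0, -1.0, 0.0], [-0.0, -0.0, -1.0]]
wrist_force: [0.2, 1.0, -0.4]
finger_gap: 0.0315
```

Already 6 mm in with about 1 N. Continuing slowly.

Emit:
carry_out:
  deltas:
    - {"offset":[0,0,0.2],"yaw":0}
    - {"offset":[0,0,0.4],"yaw":0}
    - {"offset":[0,0,0.6],"yaw":0}
    - {"offset":[0,0,0.8],"yaw":0}
    - {"offset":[0,0,1.0],"yaw":0}
    - {"offset":[0,0,1.2],"yaw":0}
    - {"offset":[0,0,1.2],"yaw":0}

```text
time: 8.13
tool_pos: [0.4921, -0.1439, 0.078]
ee_rot: [[1.0, -0.0, -0.001], [-0.0, -1.0, 0.0], [-0.001, -0.0, -1.0]]
wrist_force: [-0.1, -0.3, -1.0]
finger_gap: 0.0314
```

Emit:
carry_out:
  deltas:
    - {"offset":[0,0,0.2],"yaw":0}
    - {"offset":[0,0,0.4],"yaw":0}
    - {"offset":[0,0,0.6],"yaw":0}
    - {"offset":[0,0,0.8],"yaw":0}
    - {"offset":[0,0,1.0],"yaw":0}
    - {"offset":[0,0,1.2],"yaw":0}
    - {"offset":[0,0,1.4],"yaw":0}
    - {"offset":[0,0,1.5],"yaw":0}
    - {"offset":[0,0,1.5],"yaw":0}

```text
time: 8.88
tool_pos: [0.4922, -0.1439, 0.0632]
ee_rot: [[1.0, -0.0, -0.0], [-0.0, -1.0, 0.0], [-0.0, -0.0, -1.0]]
wrist_force: [-0.8, -0.4, -1.7]
finger_gap: 0.0314
```

Nearly seated: the shoulder is about 5 mm above the strip. Lowering gently until it touches.

Emit:
carry_out:
  deltas:
    - {"offset":[0,0,0.1],"yaw":0}
    - {"offset":[0,0,0.2],"yaw":0}
    - {"offset":[0,0,0.3],"yaw":0}
    - {"offset":[0,0,0.4],"yaw":0}
    - {"offset":[0,0,0.4],"yaw":0}
    - {"offset":[0,0,0.4],"yaw":0}

```text
time: 9.38
tool_pos: [0.4923, -0.144, 0.0595]
ee_rot: [[1.0, -0.0, -0.0], [-0.0, -1.0, 0.0], [-0.0, -0.0, -1.0]]
wrist_force: [-0.9, 0.9, -1.7]
finger_gap: 0.0316
```

Emit:
carry_out:
  deltas:
    - {"offset":[0,0,0.04],"yaw":0}
    - {"offset":[0,0,0.08],"yaw":0}
    - {"offset":[0,0,0.08],"yaw":0}
    - {"offset":[0,0,0.08],"yaw":0}

```text
time: 9.72
tool_pos: [0.4923, -0.144, 0.0587]
ee_rot: [[1.0, -0.0, -0.0], [-0.0, -1.0, 0.0], [-0.0, -0.0, -1.0]]
wrist_force: [0.7, -0.1, -1.0]
finger_gap: 0.031
```

Emit:
carry_out:
  deltas:
    - {"offset":[0,0,0.03],"yaw":0}
    - {"offset":[0,0,0.03],"yaw":0}
    - {"offset":[0,0,0.03],"yaw":0}
    - {"offset":[0,0,0.03],"yaw":0}

```text
time: 10.05
tool_pos: [0.4924, -0.144, 0.0585]
ee_rot: [[1.0, -0.0, 0.0], [-0.0, -1.0, 0.0], [0.0, -0.0, -1.0]]
wrist_force: [0.2, 0.4, 1.9]
finger_gap: 0.0321
```

Emit:
carry_out:
  deltas:
    - {"offset":[0,0,0.02],"yaw":0}
    - {"offset":[0,0,0.02],"yaw":0}
    - {"offset":[0,0,0.02],"yaw":0}
    - {"offset":[0,0,0.02],"yaw":0}

```text
time: 10.38
tool_pos: [0.4924, -0.144, 0.0585]
ee_rot: [[1.0, -0.0, 0.0], [-0.0, -1.0, -0.0], [0.0, 0.0, -1.0]]
wrist_force: [-3.1, 0.3, 5.7]
finger_gap: 0.0313
```

The head is seated: z stays at 0.0585 and the force rises to 6 N. Releasing and lifting.

Emit:
carry_out:
  deltas:
    - {"offset":[0,0,0],"yaw":0}
    - {"offset":[0,0,0],"yaw":0}
    - {"offset":[0,0,0],"yaw":0}
    - {"offset":[0,0,0],"yaw":0}
    - {"offset":[0,0,0],"yaw":0}
    - {"offset":[0,0,0],"yaw":0}
    - {"offset":[0,0,-0.1],"yaw":0}
    - {"offset":[0,0,-0.1],"yaw":0}
  hand: 0.7

```text
time: 11.05
tool_pos: [0.4924, -0.144, 0.0593]
ee_rot: [[1.0, -0.0, 0.0], [-0.0, -1.0, 0.0], [0.0, -0.0, -1.0]]
wrist_force: [0.0, -0.4, 0.1]
finger_gap: 0.0658
```

Emit:
carry_out:
  deltas:
    - {"offset":[0,0,-0.5],"yaw":0}
    - {"offset":[0,0,-1.5],"yaw":0}
    - {"offset":[0,0,-3],"yaw":0}
    - {"offset":[0,0,-5],"yaw":0}
    - {"offset":[0,0,-7.5],"yaw":0}
    - {"offset":[0,0,-10],"yaw":0}
    - {"offset":[0,0,-12],"yaw":0}
    - {"offset":[0,0,-12],"yaw":0}
    - {"offset":[0,0,-12],"yaw":0}
    - {"offset":[0,0,-12],"yaw":0}

```text
time: 11.88
tool_pos: [0.4921, -0.144, 0.1793]
ee_rot: [[1.0, -0.0, 0.0], [-0.0, -1.0, -0.0], [0.0, 0.0, -1.0]]
wrist_force: [-0.6, -0.4, -0.8]
finger_gap: 0.0656
```

Run:
```python
from h import *
s=get_state();print(s["tool_pos"],s["finger_gap"],s["wrist_force"])
w=camera("wrist");b=camera("scene")
a=cv2.resize(b[95:305,200:490,::-1],(580,420),interpolation=2)
d=w[120:270,:, ::-1]
o=np.zeros((570,640,3),np.uint8);o[:420,:580]=a;o[420:]=d
cv2.imwrite("pics/end.png",o)
```

```text
[ 0.49211816 -0.14396362  0.17929216] 0.0656289685083312 [-0.58075125 -0.41165385 -0.79528946]
```

View pics/end.png

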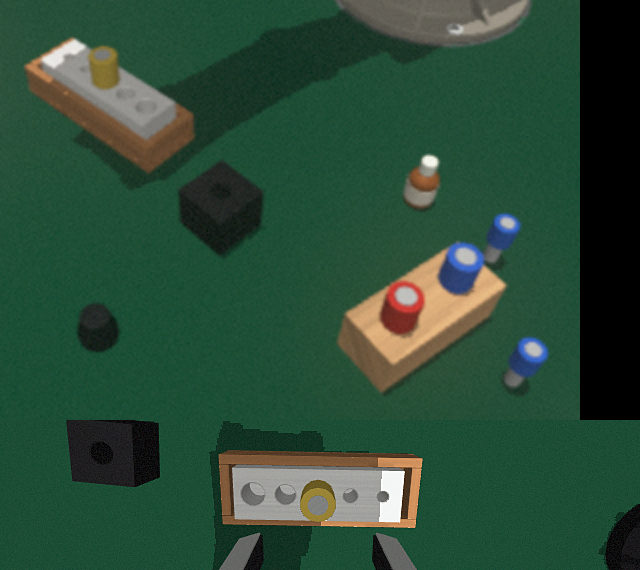

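The final picture shows the yellow gauge at crop (104,67) and (318,500), upright in the middle (16 mm) hole. Its head is on the strip and nothing else has moved.

```bash
python3 -c "
from rig import robot
print(robot.job_done())"
```

```text
the job is handed in; nothing more can be done
None
```

The yellow 16 mm gauge is out of the black stand and in the rack's middle (16 mm) hole, with its head home on the strip. I let go and lifted the gripper clear, then handed the job in at about 12 s.

- **Fit:** the wrist camera put the hole within about 1 mm, and a small correction lined the plug up. It went in on the first light touch with about 1 N.
- **Seating:** the tool stopped at z = 0.0585, the same height as when I gripped the gauge in the stand. The force on the wrist reached about 6 N at seating, its highest reading.
- **Last picture:** the gauge stands upright in the middle hole. The stand is empty, and the tray gauges, loupe, oil bottle and the two small loose blue gauges look untouched.
- **Disagreements:** the top and scene cameras differed by about 2 mm on the hole's y position. The wrist camera view settled it. No check failed.

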